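Strip the tube mixer for cleaning

ROBOT

A 6-joint arm with a two-finger parallel gripper is mounted at the origin on the work surface. World frame = base frame: x ahead of the robot, y to its left, z up, the work surface at z = 0. Lengths are in m, angles in rad, forces in N, time in s.
With the tool pointing down it reaches from about 0.325 to 0.775 m from the base axis. Payload 5.5 kg.
Tool frame: the origin (TCP) lies midway between the tips of the shut fingers; the grasp point (between the pads) lies 19 mm behind it; x points along the fingers, y is the direction in which the jaws open and shut, and the axes are right-handed (so a half turn about x gives the same grasp; the last joint's range is limited). The gripper opens to 85 mm and grips with 20 to 120 N. Pads are 22 mm wide; open, the fingers measure 114 mm over their backs; the gripper's body (76 mm by 85 mm) begins 54 mm behind the grasp point. The pads swing forward as they close: fully open they stand 13 mm farther back than shut.
Start: joints at [-1.253, 0.091, 1.231, -0, 1.82, -0.057], TCP at [0.22, -0.558, 0.231] pointing down, gripper open.
Joint ranges: [-2.87, 2.87], [-0.86, 2.18], [0.17, 2.46], [-1.51, 4.65], [0.06, 2.69], [-2.65, 2.65]. Speed limits (rad/s): [2.57, 2.57, 3.01, 3.14, 3.14, 3.14].

INTERFACE

Orientations are given as a unit quaternion [x, y, z, w].
In Python, from plant import ctrl, get_image, close_job, find_in gives the robot as it stands. The module is installed in compiled form; this text tells all that it offers.
- The arm moves only by the tool jog_arm, never from a script. Its argument "deltas" is a list of rows, each a list of 3 entries, a list of its own where there are three numbers: the shift along the tool's x, y, z normalised to -1 to 1, where 1 is 0.03 m, then the turn, a rotation vector about the tool's x, y, z normalised to -1 to 1, where 1 is 180 degrees, then the opening, from -1 (shut) to 1 (fully open). A call has 1 to 12 rows; each row shifts and turns the commanded pose from where the row before left it, along the tool's axes as they then stand; what a row does not reach is not made up. A row lasts 1/8 s, in which the tool goes at most 62.5 mm and 10.7 degrees, less where a joint would pass 70% of its speed; a pose out of reach is approached as far as the arm can. A call with a number of a shift or a turn outside -1 to 1 is refused whole. A call with a gripper value outside its range is refused whole. The fingers move at their own pace and stop on an object; "force" is the grip in N (left out, the last holds). Time passes only in rows, so rows that do not move let the fingers close. It gives the time, the measured TCP pose, the force and the opening at its end, in the units of the state.
- ctrl.observe(): the state, without advancing time (a new reading comes with each control period).
- get_image(name): name is "scene" or "top" or "wrist"; returns a dict with "color" (420x560x3 uint8, red, green, blue), "range_z" (420x560 float32, m along the optical axis (not along the pixel's ray), 0 where there is no reading), "K" (3x3 intrinsics, pixels), "pose" (4x4, takes a point from camera to world coordinates); the wrist camera has in their place "mount" (4x4, takes a point from camera to tool coordinates, whose origin is the TCP and whose axes are the tool frame's). Camera axes: x right, y up, looking along -z (the intrinsics and any distortion apply to the point x, -y, -z); pixel columns grow to the right and rows downward; lengths in m; the calibration is good to about 2 mm. A picture is of the moment at which its call begins: read the wrist's pose just before it.
- close_job(): hands the job in, once; it reports no verdict.
Trained networks look in a picture, given as the dict that the camera call returned (one of the last four; its "shot" number tells which), for a name from the list of things; names that differ only in an ending like _2 or _b are one class to them, and where a whole thing is asked for, a point or a joint stands for the part that bears it (a point fixed in the world has none). Each returns a list of dicts, best first, with "confidence" (0 to 1); they miss things now and then, are a little off and sometimes report something else, mostly with a low value. They report only what shows in the picture. A call takes as long as a camera call.
- find_in(picture, name): "position" ([column, row] in pixels, amid what is visible of it).
The state is a dict: "t": time; "joints": joint angles; "joint_velocities": joint speeds; "joint_torque": joint torques, N m; "position": TCP position; "tool_rot": TCP orientation; "force": force on the tool from outside, world axes, zero at the start; "ft_torque": the same for the moment, N m; "gripper_width": opening from 0.0 (shut) to 1.0 (fully open).
Only numpy, scipy, OpenCV 4.12 (cv2) and the standard library are available. Lean on these libraries where they do the work, as an engineer would, in place of code of your own. Each camera call takes 0.05 s, during which the arm holds its last target. There are 200 camera calls.

TASK

Strip the tube mixer for cleaning, one piece at a time and in this order: wing cap, spacer, carousel. The cap is held by a hidden cross pin: turn it counter-clockwise (seen from above) and feel for the place where it lifts off, never forcing it. Set the cap down upright and the spacer flat in the white tray, and the carousel right way up and wholly on the dark pad, each lowered by hand and not dropped, and leave everything else on the bench where it is.

Things in the scene. Friction and masses are not known exactly. Their poses are not given: they have to be found in the camera images.
- mixer: Tube mixer, fixed: white box 150 x 150 mm, 60 mm high, a vertical steel spindle rising from the middle of its top. Origin at the centre of its underside on the bench, z up. Stacked on the box round the spindle, from below (heights above the bench): carousel 60 to 104 mm, spacer 104 to 122 mm, wing cap 122 to 174 mm.
- spindle_top (a point): Top end of the mixer's spindle, on its axis, 135 mm above the bench, inside the cap at first. The spindle is 34 mm thick up to 112 mm above the bench, then 23 mm. A cross pin 36 mm long, 8 mm wide, 5 mm high goes through its top end; the cap hides it and its direction differs each time and is not told. The box does not move. More than 50 N between cap and spindle breaks it.
- cap_center (a point): Wing cap, black plastic, 0.11 kg: round body 54 mm diameter, 20 mm high, with one upright wing on it. The point lies on the axis half-way up, 26 mm above the underside; x along the wing, z up. Its slotted bottom hooks under the cross pin: as found it lifts about 2 mm and is caught. Once the slot meets the pin it lifts straight off, clear of the pin after 14 mm.
- cap_wing (a point): Middle of the cap's wing: 72 mm long (x), 12 mm thick (y), from 20 to 52 mm above the cap's underside. Turned counter-clockwise from above by 0.3 to 1.5 rad (differs each time, not told) the cap comes free, within about 0.08 rad either side of that angle. It turns freely, with no stop or click; only an upward pull (5 to 10 N is enough) tells whether it is still caught.
- spacer_center (a point): Spacer, plain aluminium ring, 64 mm outer and 40 mm inner diameter, 18 mm high, 0.16 kg, on the spindle below the cap. The point is its centre, half-way up; z along its axis. The spindle stands 13 mm above its top once the cap is off.
- carousel_center (a point): Carousel, grey plastic wheel, 0.32 kg: disc 160 mm diameter and 8 mm thick with eight dark tube places, and on it a central round hub 48 mm outer and 40 mm inner diameter which rises to 44 mm above the disc's underside. The point lies on the axis half-way up, 22 mm above the underside. z up along the axis. Once cap and spacer are off, the spindle stands 31 mm above the hub's top.
- tray: White open tray, fixed, 220 mm (its x) by 150 mm (its y), 26 mm high, walls and floor 5 mm thick. Origin at the centre of its underside on the bench. It may lie left or right of the mixer.
- pad: Dark rubber pad, fixed, 210 x 210 mm, 4 mm thick. Origin at the centre of its underside on the bench. It lies on the other side of the mixer from the tray.
- tube_rack: Bystander, loose, to be left alone: white rack 70 x 200 mm, 103 mm high with its capped tubes. Origin at the centre of its underside.
- jug: Bystander, loose, to be left alone: white square jug 90 x 130 mm, 190 mm high. Origin at the centre of its underside.
- tape_roll: Bystander, loose, to be left alone: roll of paper tape, 76 mm across, 24 mm high, lying flat between mixer and robot. Origin at the centre of its underside.
- mouse: Bystander, loose, to be left alone: black computer mouse 100 x 60 x 30 mm. Origin at the centre of its underside.
- marker: Bystander, loose, to be left alone: grey marker pen 120 mm long with a black cap, lying flat. Origin at the centre of its underside.

How it is judged:
On the way, in this order (a step that is already met when the one before it is completed fails the run):
1. the cap is lifted off the spindle while spacer and carousel stay on it (z of cap_center in the frame of mixer above 0.166 m and z of spacer_center in the frame of mixer between 0.105 and 0.121 m and horizontal distance between each of spacer_center, carousel_center and spindle_top below 0.015 m and z of carousel_center in the frame of mixer between 0.074 and 0.09 m), for 0.1 s.
2. the cap is lowered into the tray by the gripper (not dropped) (x of cap_center in the frame of tray between -0.105 and 0.105 m and y of cap_center in the frame of tray between -0.07 and 0.07 m and z of cap_center in the frame of tray below 0.046 m and contact force between cap and the fingers above 0.3 N and z of spacer_center in the frame of mixer between 0.105 and 0.121 m and horizontal distance between each of spacer_center, carousel_center and spindle_top below 0.015 m and z of carousel_center in the frame of mixer between 0.074 and 0.09 m), for 0.1 s.
3. the spacer is lifted off the spindle while the carousel stays on it (z of spacer_center in the frame of mixer above 0.146 m and z of carousel_center in the frame of mixer between 0.074 and 0.09 m and horizontal distance between carousel_center and spindle_top below 0.015 m), for 0.1 s.
4. the spacer is lowered into the tray by the gripper (not dropped) (x of spacer_center in the frame of tray between -0.105 and 0.105 m and y of spacer_center in the frame of tray between -0.07 and 0.07 m and z of spacer_center in the frame of tray below 0.029 m and contact force between spacer and the fingers above 0.3 N and z of carousel_center in the frame of mixer between 0.074 and 0.09 m and horizontal distance between carousel_center and spindle_top below 0.015 m), for 0.1 s.
5. the carousel is lifted off the spindle (z of carousel_center in the frame of mixer above 0.158 m), for 0.1 s.
6. the carousel is lowered onto the pad by the gripper (not dropped) (x of carousel_center in the frame of pad between -0.032 and 0.032 m and y of carousel_center in the frame of pad between -0.032 and 0.032 m and z of carousel_center in the frame of pad below 0.041 m and contact force between carousel and the fingers above 0.3 N), for 0.1 s.
At the end, for the whole second after the job is handed in: The cap stands upright on its underside on the tray's floor and the spacer lies flat on it; the carousel lies right way up on the pad with its centre within 32 mm of the pad's centre along each pad axis (tilts under 0.12 rad); all three at rest and released (x of cap_center in the frame of tray between -0.105 and 0.105 m and y of cap_center in the frame of tray between -0.07 and 0.07 m and z of cap_center in the frame of tray between 0.026 and 0.036 m and angle between the z axis of each of cap_center, spacer_center and the z axis of tray, either way round below 0.12 rad and linear speed of each of cap, spacer, carousel below 0.02 m/s and angle between each of cap_center, carousel_center's own z axis and vertical below 0.15 rad and x of spacer_center in the frame of tray between -0.105 and 0.105 m and y of spacer_center in the frame of tray between -0.07 and 0.07 m and z of spacer_center in the frame of tray between 0.009 and 0.019 m and x of carousel_center in the frame of pad between -0.032 and 0.032 m and y of carousel_center in the frame of pad between -0.032 and 0.032 m and z of carousel_center in the frame of pad between 0.021 and 0.031 m and angle between the z axis of carousel_center and the z axis of pad, either way round below 0.12 rad and contact force between each of cap, spacer, carousel and the fingers below 0.1 N); the robot touches nothing.
It fails at once if the cap is forced against the spindle (more than 50 N) (contact force between cap and mixer above 50 N).
It fails at once if a bystander is shifted by more than 30 mm (distance of any of tube_rack, jug, tape_roll, mouse, marker from where it was at the start of the episode above 0.03 m).
It also fails if it takes over 70 s, if anything falls off the work surface, if the arm or the gripper's body presses on something with over 40 N, if the wrist force passes 120 N, or if a joint passes its speed limit or range.

## Working session

There is one attempt and no reset: what is moved stays moved. The work goes in short steps, Python scripts to look and compute and a tool call to move; the robot and the scene stay as the last step left them, time stands still between calls to the robot, and variables do not carry over. Pictures are saved under pics/ and viewed, about 8 in all and at most 12, crops included, and the job is handed in when it is done.

Besides the shell and the picture viewer there is one more tool, called after "Emit:" as a command line: name --argument value ..., lists and objects as JSON in quotes. jog_arm: Moves the arm, as the interface text tells. Scaled input: -1 to 1 covers 0.03 m each way for a shift and 180 degrees each way for a turn. Its arguments: {"type":"object","properties":{"deltas":{"type":"array","items":{"type":"array"}},"force":{"type":"number"}},"required":["deltas"]}

```bash
mkdir -p pics; cat > h.py <<'E'
import numpy as np, cv2
from plant import ctrl, get_image, find_in
from scipy.spatial.transform import Rotation as R
def cloud(p):
    K=p["K"];z=p["range_z"];v,u=np.mgrid[:z.shape[0],:z.shape[1]]
    x=(u-K[0,2])/K[0,0]*z;y=(v-K[1,2])/K[1,1]*z
    c=np.stack([x,-y,-z,np.ones_like(z)],-1)
    if "pose" in p: T=p["pose"]
    else:
        s=p["state"];W=np.eye(4);W[:3,:3]=R.from_quat(s["tool_rot"]).as_matrix();W[:3,3]=s["position"];T=W@p["mount"]
    w=(c@np.asarray(T).T)[...,:3];w[z==0]=np.nan;return w
def grab(n):
    s=ctrl.observe();p=get_image(n);p["state"]=s;return p
def save(p,f): cv2.imwrite("pics/"+f,p["color"][...,::-1])
E
python3 - <<'E'
from h import *
print(ctrl.observe())
for n in["top","scene"]:
    p=grab(n);save(p,n+"0.png");w=cloud(p)
    for o in "mixer spindle_top cap_center cap_wing spacer_center carousel_center tray pad tube_rack jug tape_roll mouse marker".split():
        f=find_in(p,o)
        for d in f[:2]:
            c,r=map(int,d["position"]);print(n,o,round(d["confidence"],2),(c,r),w[r,c].round(3))
E
```

```text
{'t': 0.0, 'joints': array([-1.25271009e+00,  9.18812433e-02,  1.23190718e+00,  4.94349731e-06,
        1.81983671e+00, -5.67153483e-02]), 'joint_velocities': array([-6.65337409e-04, -1.10175261e-03,  4.72181251e-04, -7.38332833e-04,
       -3.83812492e-04, -5.47283671e-05]), 'joint_torque': array([ 1.98526381e-03, -4.58728695e+01, -4.18023849e+01,  2.04151279e-04,
        1.15201331e-02,  3.57029691e-06]), 'position': array([ 0.21955007, -0.55806621,  0.23012547]), 'tool_rot': array([-0.69463421, -0.13245115,  0.69481814, -0.13102579]), 'force': array([-0.22928684, -0.57739894,  0.12080722]), 'ft_torque': array([ 0.01892133, -0.07463744, -0.02159061]), 'gripper_width': 1.0050635209900687}
top mixer 0.7 (272, 212) [ 0.567 -0.021  0.068]
top mixer 0.63 (275, 232) [ 0.521 -0.027  0.066]
top spindle_top 0.65 (127, 253) [0.482 0.326 0.003]
top spindle_top 0.61 (276, 233) [ 0.52  -0.029  0.046]
top cap_center 0.86 (267, 194) [ 0.595 -0.011  0.171]
top cap_center 0.22 (403, 165) [ 0.676 -0.338  0.03 ]
top cap_wing 0.74 (268, 194) [ 0.595 -0.013  0.174]
top spacer_center 0.48 (263, 207) [ 0
[... 431 characters left out ...]
(281, 258) [0.656 0.036 0.049]
scene cap_center 0.69 (286, 207) [0.605 0.003 0.142]
scene cap_wing 0.68 (171, 184) [ 0.673 -0.331  0.029]
scene spacer_center 0.53 (283, 216) [0.616 0.005 0.125]
scene carousel_center 0.62 (284, 231) [0.612 0.003 0.07 ]
scene tray 0.6 (245, 152) [ 0.444 -0.308  0.004]
scene pad 0.69 (448, 301) [0.478 0.332 0.003]
scene tube_rack 0.89 (299, 345) [0.768 0.188 0.047]
scene jug 0.9 (176, 234) [ 0.805 -0.088  0.16 ]
scene tape_roll 0.9 (339, 182) [ 0.356 -0.044 -0.   ]
scene mouse 0.91 (170, 180) [ 0.667 -0.342  0.032]
scene mouse 0.47 (283, 215) [0.616 0.005 0.128]
scene marker 0.95 (354, 369) [0.723 0.279 0.016]
scene marker 0.57 (284, 203) [ 0.605 -0.003  0.149]
```

View pics/top0.png

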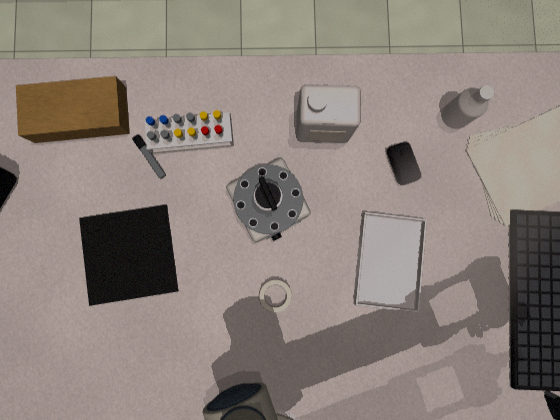

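```bash
python3 - <<'E'
from h import *
P=[cloud(grab(n)).reshape(-1,3) for n in["top","scene"]]
def rect(m,lab):
    for w,n in zip(P,["top","scene"]):
        q=w[m(w)&np.isfinite(w[:,0])]
        if len(q)<20: print(lab,n,len(q));continue
        r=cv2.minAreaRect((q[:,:2]*1000).astype(np.float32));print(lab,n,len(q),np.round(r[0],1),np.round(r[1],1),round(r[2],1),'mean',q.mean(0).round(4))
box=lambda w,x0,x1,y0,y1,z0,z1:(w[:,0]>x0)&(w[:,0]<x1)&(w[:,1]>y0)&(w[:,1]<y1)&(w[:,2]>z0)&(w[:,2]<z1)
rect(lambda w:box(w,.5,.68,-.09,.09,.158,.19),'wing')
rect(lambda w:box(w,.5,.68,-.09,.09,.137,.15),'capbody')
rect(lambda w:box(w,.48,.72,-.12,.12,.062,.075),'disc')
rect(lambda w:box(w,.48,.72,-.12,.12,.055,.0615),'boxtop')
rect(lambda w:box(w,.3,.6,-.5,-.15,.018,.035),'trayrim')
rect(lambda w:box(w,.3,.65,.15,.5,.0025,.012),'pad')
rect(lambda w:box(w,.25,.45,-.15,.1,.017,.03),'tape')
rect(lambda w:box(w,.6,.9,.08,.25,.03,.12),'rack')
rect(lambda w:box(w,.6,.95,-.2,.05,.177,.21),'jug')
E
```

```text
wing top 210 [598.2 -12. ] [71.7 11.9] 23.0 mean [ 0.597  -0.0123  0.1728]
wing scene 230 [597.5 -12.7] [72.1 12.4] 22.9 mean [ 0.6008 -0.0095  0.1697]
capbody top 354 [598.4 -12. ] [52.9 53.5] 60.7 mean [ 0.5983 -0.0116  0.142 ]
capbody scene 282 [597.6 -12.3] [56.4 54.3] 66.8 mean [ 0.5984 -0.0073  0.1415]
disc top 3109 [598.4 -12.1] [158.2 157.6] 24.8 mean [ 0.5956 -0.0125  0.0679]
disc scene 2533 [599.8 -10.5] [153.6 158.3] 43.0 mean [ 6.10e-01 -6.00e-04  6.69e-02]
boxtop top 407 [597.8 -12. ] [148.8 148.4] 26.1 mean [ 0.5928 -0.01    0.0586]
boxtop scene 417 [599.8 -12.8] [152.5 155.9] 26.2 mean [0.6244 0.0114 0.0581]
trayrim top 789 [ 448.1 -298.4] [151.4 220.5] 82.0 mean [ 0.4461 -0.2999  0.025 ]
trayrim scene 630 [ 447.9 -299.5] [153.8 222.8] 82.3 mean [ 0.4531 -0.296   0.0228]
pad top 7071 [474.9 325. ] [349.6 349.8] 89.9 mean [0.4789 0.3226 0.0044]
pad scene 5501 [472.1 319.5] [338.  311.5] 87.0 mean [0.4869 0.328  0.0036]
tape top 460 [376.7 -23.6] [74.7 73.7] 87.9 mean [ 0.3762 -0.0235  0.0237]
tape scene 331 [376.2 -24.9] [76.2 74.9] 14.6 mean [ 0.3772 -0.0239  0.022 ]
rack top 2382 [712.9 165. ] [192.  169.9] 0.0 mean [0.7624 0.1659 0.0657]
rack scene 3984 [712.4 165. ] [189.4 169.8] 0.0 mean [0.7684 0.1687 0.0667]
jug top 323 [706.1 -75.2] [ 39.8 224.9] 61.2 mean [ 0.7838 -0.1181  0.1891]
jug scene 365 [ 786.1 -118.5] [39.4 39.3] 43.9 mean [ 0.7872 -0.1161  0.1874]
```

The top picture shows the mixer with the cap wing at about (268,194), the white tray at (390,260), the black pad at (129,255) and the tape roll at (275,295). The measured sizes match those given. Next I work out the pad, the tool axes and the wrist range.

```bash
python3 - <<'E'
from h import *
s=ctrl.observe();M=R.from_quat(s["tool_rot"]).as_matrix();print(M.round(3),np.degrees(np.arctan2(M[1,1],M[0,1])), np.degrees(s["joints"][[0,5]]))
for n in["top","scene"]:
    p=grab(n);w=cloud(p);m=(p["color"].max(-1)<45)&(w[...,0]>.3)&(w[...,0]<.65)&(w[...,1]>.17)&(w[...,1]<.5)&(w[...,2]<.015)
    k,l,st,c=cv2.connectedComponentsWithStats(m.astype(np.uint8));i=1+st[1:,4].argmax()
    q=w[l==i];print(n,cv2.minAreaRect((q[:,:2]*1000).astype(np.float32)),q.mean(0))
E
```

```text
[[ 0.     0.366 -0.931]
 [ 0.    -0.931 -0.366]
 [-1.    -0.    -0.   ]] -68.52505762117062 [-71.77472438  -3.24950962]
top ((480.04498291015625, 322.71197509765625), (207.42225646972656, 210.52200317382812), 7.462945938110352) [0.47894287 0.32286598 0.00376632]
scene ((475.2881774902344, 365.2252502441406), (203.74432373046875, 118.83460998535156), 8.348910331726074) [0.4594144  0.37660274 0.00267703]
```

Emit:
jog_arm --deltas '[[[0, -0.65, -0.97], [0, 0, 0], 1], [[0, -0.65, -0.97], [0, 0, 0], 1], [[0, -0.65, -0.97], [0, 0, 0], 1], [[0, -0.65, -0.97], [0, 0, 0], 1], [[0, -0.65, -0.97], [0, 0, 0], 1], [[0, -0.65, -0.97], [0, 0, 0], 1], [[0, -0.65, -0.97], [0, 0, 0], 1], [[0, -0.65, -0.97], [0, 0, 0], 1], [[0, -0.65, -0.97], [0, 0, 0], 1], [[0, -0.65, -0.97], [0, 0, 0], 1], [[0, -0.65, -0.97], [0, 0, 0], 1], [[0, -0.65, -0.97], [0, 0, 0], 1]]' --force 60

```text
t: 3.1
position: [0.4595, -0.2117, 0.2314]
tool_rot: [0.695, 0.132, -0.695, 0.132]
force: [0.7, -0.5, -0.5]
gripper_width: 1.0
```

Emit:
jog_arm --deltas '[[[0, -0.65, -0.97], [0, 0, 0], 1], [[0, -0.65, -0.97], [0, 0, 0], 1], [[0, -0.65, -0.97], [0, 0, 0], 1], [[0, -0.65, -0.97], [0, 0, 0], 1], [[0, -0.65, -0.97], [0, 0, 0], 1], [[0, -0.65, -0.9], [0, 0, 0], 1], [[0, 0, 0], [-0.008, 0, 0], 1], [[0, 0, 0], [0, 0, 0], 1]]'

```text
t: 4.1
position: [0.5764, -0.0412, 0.2312]
tool_rot: [-0.693, -0.14, 0.693, -0.141]
force: [-0.4, -1.3, -0.5]
gripper_width: 0.998
```

```bash
cat >> h.py <<'E'
def go(x,y,z,yaw=None):
    s=ctrl.observe();M=R.from_quat(s["tool_rot"]).as_matrix();a=np.degrees(np.arctan2(M[1,1],M[0,1]))
    print("t",round(s["t"],2),"pos",s["position"].round(4),"yaw",a.round(2),"tilt",M[2,0].round(4),"q6",np.degrees(s["joints"][5]).round(1),"F",s["force"].round(1),"w",round(s["gripper_width"],3))
    d=M.T@(np.array([x,y,z])-s["position"])/.03
    print("units xyz",d.round(3), "turn", None if yaw is None else round(-(yaw-a)/180,4))
E
python3 - <<'E'
from h import *
go(.598,-.012,.147,-67)
p=grab("wrist");w=cloud(p).reshape(-1,3);save(p,"w1.png")
q=w[(w[:,2]>.16)&(w[:,2]<.185)];print(cv2.minAreaRect((q[:,:2]*1000).astype(np.float32)),q.mean(0))
E
```

```text
t 4.1 pos [ 0.5764 -0.0412  0.2312] yaw -67.07 tilt -1.0 q6 59.6 F [-0.4 -1.3 -0.5] w 0.998
units xyz [ 2.807 -0.616 -1.044] turn -0.0004
((666.9024658203125, -52.675376892089844), (61.44485855102539, 209.44073486328125), 59.52077865600586) [ 0.61701915 -0.02454237  0.17240499]
```

Emit:
jog_arm --deltas '[[[0, -0.62, -0.52], [0, 0, 0], 1], [[0, 0, -0.52], [0, 0, 0], 1], [[0.6, 0, 0], [0, 0, 0], 0.2], [[0.7, 0, 0], [0, 0, 0], 0.2], [[0.7, 0, 0], [0, 0, 0], 0.0], [[0.7, 0, 0], [0, 0, 0], -0.3], [[0, 0, 0], [0, 0, 0], -0.3], [[0, 0, 0], [0, 0, 0], -0.3]]'

```text
t: 5.15
position: [0.5983, -0.0116, 0.1509]
tool_rot: [0.693, 0.14, -0.693, 0.141]
force: [0.4, -0.2, -0.1]
gripper_width: 0.353
```

```bash
python3 - <<'E'
from h import *
go(.598,-.012,.147,-67)
p=grab("wrist");save(p,"w2.png");w=cloud(p).reshape(-1,3)
q=w[(w[:,2]>.16)&(w[:,2]<.182)&(np.hypot(w[:,0]-.598,w[:,1]+.012)<.05)];print(cv2.minAreaRect((q[:,:2]*1000).astype(np.float32)),q.mean(0))
E
```

```text
t 5.15 pos [ 0.5983 -0.0116  0.1509] yaw -67.09 tilt -1.0 q6 62.7 F [ 0.4 -0.2 -0.1] w 0.353
units xyz [0.13  0.009 0.015] turn -0.0005
((597.9818725585938, -11.893550872802734), (52.912254333496094, 59.4879150390625), 72.35408782958984) [ 0.60344562 -0.00976973  0.17309075]
```

View pics/w2.png

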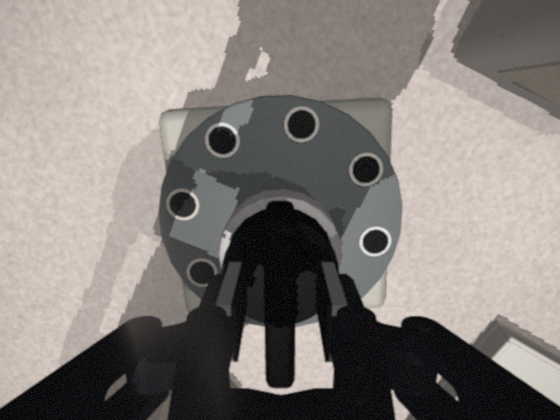

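The wing at column 280 is centred between the fingers (columns 230 and 330) and parallel to them. I close on it.

Emit:
jog_arm --deltas '[[[0.1, 0, 0], [0, 0, 0], -1], [[0, 0, 0], [0, 0, 0], -1], [[0, 0, 0], [0, 0, 0], -1], [[0, 0, 0], [0, 0, 0], -1], [[0, 0, 0], [0, 0, 0], -1]]' --force 60

```text
t: 5.82
position: [0.5988, -0.0113, 0.1487]
tool_rot: [0.694, 0.14, -0.692, 0.141]
force: [-0.6, 0.9, 5.8]
gripper_width: 0.131
```

Emit:
jog_arm --deltas '[[[-0.07, 0, 0], [0, 0, 0], -1], [[0, 0, 0], [0, 0, 0], -1]]'

```text
t: 6.08
position: [0.5979, -0.0115, 0.1488]
tool_rot: [-0.693, -0.14, 0.693, -0.14]
force: [-1.0, -0.3, 0.8]
gripper_width: 0.13
```

Emit:
jog_arm --deltas '[[[-0.04, 0, 0], [0, 0, 0], -1], [[0, 0, 0], [0, 0, 0], -1]]'

```text
t: 6.32
position: [0.598, -0.0115, 0.1502]
tool_rot: [-0.693, -0.14, 0.693, -0.14]
force: [-0.3, 0.5, -1.1]
gripper_width: 0.13
```

Emit:
jog_arm --deltas '[[[-0.04, 0, 0], [0, 0, 0], -1], [[0, 0, 0], [0, 0, 0], -1]]'

```text
t: 6.58
position: [0.5979, -0.0115, 0.1509]
tool_rot: [-0.693, -0.141, 0.693, -0.14]
force: [1.4, -0.6, -6.1]
gripper_width: 0.125
```

Emit:
jog_arm --deltas '[[[-0.03, 0, 0], [-0.035, 0, 0], -1], [[0, 0, 0], [-0.035, 0, 0], -1], [[0, 0, 0], [0, 0, 0], -1]]'

```text
t: 6.95
position: [0.5974, -0.0114, 0.151]
tool_rot: [-0.673, -0.216, 0.674, -0.215]
force: [0.8, -0.1, -9.7]
gripper_width: 0.13
```

Emit:
jog_arm --deltas '[[[0, 0, 0], [-0.033, 0, 0], -1], [[0, 0, 0], [0, 0, 0], -1]]'

```text
t: 7.2
position: [0.5974, -0.0114, 0.151]
tool_rot: [-0.661, -0.25, 0.663, -0.249]
force: [0.6, 0.5, -11.8]
gripper_width: 0.124
```

Emit:
jog_arm --deltas '[[[0, 0, 0], [-0.033, 0, 0], -1], [[0, 0, 0], [0, 0, 0], -1]]'

```text
t: 7.45
position: [0.5974, -0.0114, 0.1511]
tool_rot: [-0.647, -0.284, 0.649, -0.283]
force: [0.2, -0.3, -13.1]
gripper_width: 0.132
```

Emit:
jog_arm --deltas '[[[0, 0, 0], [-0.033, 0, 0], -1], [[0, 0, 0], [0, 0, 0], -1]]'

```text
t: 7.7
position: [0.5974, -0.0114, 0.1512]
tool_rot: [-0.632, -0.317, 0.633, -0.316]
force: [-1.1, 0.2, -15.4]
gripper_width: 0.126
```

Emit:
jog_arm --deltas '[[[0.02, 0, 0], [-0.033, 0, 0], -1], [[0, 0, 0], [0, 0, 0], -1]]'

```text
t: 7.95
position: [0.5976, -0.0114, 0.1514]
tool_rot: [-0.615, -0.349, 0.616, -0.348]
force: [-2.4, 0.2, -14.0]
gripper_width: 0.129
```

Emit:
jog_arm --deltas '[[[0.03, 0, 0], [-0.033, 0, 0], -1], [[0, 0, 0], [0, 0, 0], -1]]'

```text
t: 8.2
position: [0.5983, -0.0114, 0.1516]
tool_rot: [0.597, 0.38, -0.596, 0.38]
force: [0.6, 0.5, -11.3]
gripper_width: 0.124
```

Emit:
jog_arm --deltas '[[[0.02, 0, 0], [-0.033, 0, 0], -1], [[0, 0, 0], [0, 0, 0], -1]]'

```text
t: 8.45
position: [0.5985, -0.0113, 0.1527]
tool_rot: [0.577, 0.41, -0.575, 0.411]
force: [-3.1, 1.6, -2.5]
gripper_width: 0.126
```

Emit:
jog_arm --deltas '[[[-0.05, 0, 0], [0, 0, 0], -1], [[-0.05, 0, 0], [0, 0, 0], -1]]'

```text
t: 8.7
position: [0.5984, -0.0114, 0.1548]
tool_rot: [0.576, 0.411, -0.575, 0.411]
force: [-3.0, 1.0, -2.0]
gripper_width: 0.125
```

Free, lifting on with no resistance.

Emit:
jog_arm --deltas '[[[-0.1, 0, 0], [0, 0, 0], -1], [[-0.1, 0, 0], [0, 0, 0], -1], [[0, 0, 0], [0, 0, 0], -1]]'

```text
t: 9.07
position: [0.5984, -0.0116, 0.1604]
tool_rot: [0.575, 0.411, -0.575, 0.412]
force: [-2.3, 0.9, 0.7]
gripper_width: 0.128
```

Emit:
jog_arm --deltas '[[[-0.4, 0, 0], [0, 0, 0], -1], [[-0.6, 0, 0], [0, 0, 0], -1], [[-0.6, 0, 0], [0, 0, 0], -1], [[0, 0, 0], [0, 0, 0], -1], [[0, 0, 0], [0, 0, 0], -1]]'

```text
t: 9.7
position: [0.5982, -0.0115, 0.2075]
tool_rot: [-0.575, -0.411, 0.575, -0.411]
force: [-0.2, -0.6, -1.4]
gripper_width: 0.126
```

```bash
python3 - <<'E'
from h import *
go(.4975,-.306,.207,-18)
w=cloud(grab("top")).reshape(-1,3)
for z0,z1 in((.115,.128),(.062,.072)):
    q=w[(abs(w[:,2]-(z0+z1)/2)<(z1-z0)/2)&(np.hypot(w[:,0]-.598,w[:,1]+.012)<.085)];print(len(q),q.mean(0) if len(q) else 0)
E
```

```text
t 9.7 pos [ 0.5982 -0.0115  0.2075] yaw -18.85 tilt -1.0 q6 14.5 F [-0.2 -0.6 -1.4] w 0.126
units xyz [ 1.5000e-02 -4.0000e-03  1.0375e+01] turn -0.0047
88 [ 0.57735392 -0.02483116  0.12144479]
1627 [ 0.56722191 -0.00309167  0.06784552]
```

Emit:
jog_arm --deltas '[[[0, 0, 0.5], [0, 0, 0], -1], [[0, 0, 0.94], [0, 0, 0], -1], [[0, 0, 0.98], [0, 0, 0], -1], [[0, 0, 0.98], [0, 0, 0], -1], [[0, 0, 0.98], [0, 0, 0], -1], [[0, 0, 0.98], [0, 0, 0], -1], [[0, 0, 0.98], [0, 0, 0], -1], [[0, 0, 0.98], [0, 0, 0], -1], [[0, 0, 0.98], [0, 0, 0], -1], [[0, 0, 0.98], [0, 0, 0], -1], [[0, 0, 0.7], [0, 0, 0], -1], [[0, 0, 0.4], [0, 0, 0], -1]]'

```text
t: 11.25
position: [0.4968, -0.3073, 0.2072]
tool_rot: [-0.575, -0.411, 0.575, -0.411]
force: [0.1, -0.8, -1.1]
gripper_width: 0.126
```

```bash
python3 - <<'E'
from h import *
go(.4975,-.306,.04)
p=grab("scene");save(p,"s2.png");w=cloud(p).reshape(-1,3)
q=w[(w[:,2]>.12)&(np.hypot(w[:,0]-.4975,w[:,1]+.306)<.03)];print(q.min(0))
w=cloud(grab("top")).reshape(-1,3)
for z0,z1 in((.115,.128),(.062,.072)):
    q=w[(abs(w[:,2]-(z0+z1)/2)<(z1-z0)/2)&(np.hypot(w[:,0]-.598,w[:,1]+.012)<.085)];print(len(q),cv2.minAreaRect((q[:,:2]*1000).astype(np.float32)))
E
```

```text
t 11.25 pos [ 0.4968 -0.3073  0.2072] yaw -18.91 tilt -1.0 q6 -16.2 F [ 0.1 -0.8 -1.1] w 0.126
units xyz [ 5.573  0.013 -0.048] turn None
[ 0.46846998 -0.33520737  0.17918908]
423 ((597.7028198242188, -12.202407836914062), (62.652557373046875, 61.366233825683594), 41.97043228149414)
3073 ((598.1486206054688, -12.175567626953125), (157.85842895507812, 157.3812255859375), 25.13525390625)
```

View pics/s2.png

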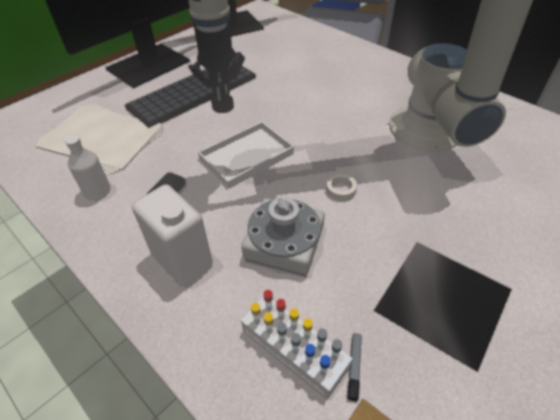

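The scene view shows the cap in the gripper at about (222,100) over the tray, with the spacer and carousel still on the mixer at (284,225). I lower it.

Emit:
jog_arm --deltas '[[[0.6, 0, 0], [0, 0, 0], -1], [[0.95, 0, 0], [0, 0, 0], -1], [[0.95, 0, 0], [0, 0, 0], -1], [[0.95, 0, 0], [0, 0, 0], -1], [[0.95, 0, 0], [0, 0, 0], -1], [[0.8, 0, 0], [0, 0, 0], -1], [[0.35, 0, 0], [0, 0, 0], -1], [[0, 0, 0], [0, 0, 0], -1], [[0, 0, 0], [0, 0, 0], -1]]'

```text
t: 12.48
position: [0.4982, -0.3063, 0.0422]
tool_rot: [0.575, 0.411, -0.575, 0.412]
force: [1.0, -0.6, -1.7]
gripper_width: 0.127
```

Emit:
jog_arm --deltas '[[[0.1, 0, 0], [0, 0, 0], -1], [[0, 0, 0], [0, 0, 0], -1]]'

```text
t: 12.72
position: [0.4977, -0.3063, 0.0384]
tool_rot: [0.575, 0.411, -0.575, 0.412]
force: [-0.1, 0.0, -1.0]
gripper_width: 0.13
```

Emit:
jog_arm --deltas '[[[0.1, 0, 0], [0, 0, 0], -1], [[0, 0, 0], [0, 0, 0], -1]]'

```text
t: 12.98
position: [0.4973, -0.3061, 0.0347]
tool_rot: [-0.575, -0.412, 0.575, -0.411]
force: [0.0, -0.2, -2.1]
gripper_width: 0.126
```

Emit:
jog_arm --deltas '[[[0.06, 0, 0], [0, 0, 0], -1], [[0, 0, 0], [0, 0, 0], -1]]'

```text
t: 13.22
position: [0.4975, -0.3061, 0.0331]
tool_rot: [-0.575, -0.412, 0.575, -0.411]
force: [-0.0, 0.6, -1.1]
gripper_width: 0.13
```

Emit:
jog_arm --deltas '[[[0.04, 0, 0], [0, 0, 0], -1], [[0, 0, 0], [0, 0, 0], -1]]'

```text
t: 13.48
position: [0.4975, -0.3061, 0.032]
tool_rot: [-0.575, -0.411, 0.575, -0.411]
force: [0.2, 0.5, -1.8]
gripper_width: 0.13
```

Emit:
jog_arm --deltas '[[[0.04, 0, 0], [0, 0, 0], -1], [[0, 0, 0], [0, 0, 0], -1]]'

```text
t: 13.72
position: [0.4976, -0.3062, 0.0318]
tool_rot: [0.575, 0.411, -0.575, 0.412]
force: [-2.6, 1.6, 5.2]
gripper_width: 0.126
```

Emit:
jog_arm --deltas '[[[0.03, 0, 0], [0, 0, 0], -1], [[0, 0, 0], [0, 0, 0], -1]]'

```text
t: 13.98
position: [0.4976, -0.3063, 0.0317]
tool_rot: [0.575, 0.411, -0.575, 0.412]
force: [-4.3, 3.3, 9.0]
gripper_width: 0.126
```

Emit:
jog_arm --deltas '[[[-0.03, 0, 0], [0, 0, 0], -1], [[0, 0, 0], [0, 0, 0], -0.3], [[0, 0, 0], [0, 0, 0], -0.3], [[0, 0, 0], [0, 0, 0], -0.3], [[-0.6, 0, 0], [0, 0, 0], -0.3], [[-0.95, 0, 0], [0, 0, 0], -0.3], [[-0.95, 0, 0], [0, 0, 0], -0.3], [[-0.95, 0, 0], [0, 0, 0], 0.3], [[-0.95, 0, 0], [0, 0, 0], 1], [[-0.95, 0, 0], [0, 0, 0], 1], [[0, 0, 0], [0, 0, 0], 1]]'

```text
t: 15.35
position: [0.4987, -0.3069, 0.196]
tool_rot: [0.576, 0.409, -0.574, 0.414]
force: [-0.5, -0.3, -0.3]
gripper_width: 1.0
```

```bash
python3 - <<'E'
from h import *
go(.598,-.012,.19,-8)
w=cloud(grab("top")).reshape(-1,3)
q=w[(w[:,2]>.05)&(w[:,2]<.07)&(np.hypot(w[:,0]-.4975,w[:,1]+.306)<.05)];print(q.mean(0),cv2.minAreaRect((q[:,:2]*1000).astype(np.float32)))
q=w[(abs(w[:,2]-.122)<.006)&(np.hypot(w[:,0]-.598,w[:,1]+.012)<.06)];print(len(q),cv2.minAreaRect((q[:,:2]*1000).astype(np.float32)))
E
```

```text
t 15.35 pos [ 0.4987 -0.3069  0.196 ] yaw -18.85 tilt -1.0 q6 -16.1 F [-0.5 -0.3 -0.3] w 1.0
units xyz [  0.18   -0.043 -10.373] turn -0.0603
[ 0.49837615 -0.3068114   0.0561471 ] ((498.4933166503906, -307.7655944824219), (70.78050231933594, 12.026659965515137), 71.50193786621094)
419 ((598.1444091796875, -11.796516418457031), (61.581573486328125, 61.54366683959961), 41.96623992919922)
```

Emit:
jog_arm --deltas '[[[0, 0, -0.6], [0, 0, 0], 1], [[0, 0, -0.97], [0, 0, 0], 1], [[0, 0, -0.98], [0, 0, 0], 1], [[0, 0, -0.98], [0, 0, 0], 1], [[0, 0, -0.98], [0, 0, 0], 1], [[0, 0, -0.98], [0, 0, 0], 1], [[0, 0, -0.98], [0, 0, 0], 1], [[0, 0, -0.98], [0, 0, 0], 1], [[0, 0, -0.98], [0, 0, 0], 1], [[0, 0, -0.98], [0, 0, 0], 1], [[0, -0.04, -0.96], [0, 0, 0], 1]]'

```text
t: 16.77
position: [0.5963, -0.0091, 0.1896]
tool_rot: [-0.574, -0.412, 0.576, -0.411]
force: [-0.1, 0.6, 0.4]
gripper_width: 1.003
```

Emit:
jog_arm --deltas '[[[0, 0, 0], [0.055, 0, 0], 1], [[0, 0, 0], [0.055, 0, 0], 1], [[0, 0, 0], [0.055, 0, 0], 1], [[0, 0, 0], [0.055, 0, 0], 1], [[0, 0, 0], [0.055, 0, 0], 1], [[0, 0, 0], [0.055, 0, 0], 1], [[0, 0, 0], [0.055, 0, 0], 1], [[0, 0, 0], [0.055, 0, 0], 1], [[0, 0, 0], [0, 0, 0], 1], [[0, 0, 0], [0, 0, 0], 1]]'

```text
t: 18.02
position: [0.5965, -0.0107, 0.1905]
tool_rot: [-0.705, 0.048, 0.706, 0.048]
force: [0.5, 0.7, -0.9]
gripper_width: 0.998
```

```bash
python3 - <<'E'
from h import *
go(.598,-.012,.101,-98)
p=grab("wrist");w=cloud(p).reshape(-1,3);save(p,"w3.png")
q=w[(abs(w[:,2]-.122)<.006)&(np.hypot(w[:,0]-.598,w[:,1]+.012)<.06)];print(len(q),cv2.minAreaRect((q[:,:2]*1000).astype(np.float32)),q.mean(0))
E
```

```text
t 18.02 pos [ 0.5965 -0.0107  0.1905] yaw -97.82 tilt -1.0 q6 93.5 F [ 0.5  0.7 -0.9] w 0.998
units xyz [ 2.985  0.037 -0.059] turn 0.001
5229 ((597.991943359375, -12.257621765136719), (62.85942077636719, 62.924930572509766), 47.229190826416016) [ 0.59982191 -0.012349    0.12216967]
```

Emit:
jog_arm --deltas '[[[0.5, 0.04, -0.06], [0, 0, 0], 1], [[0.7, 0, 0], [0, 0, 0], 1], [[0.8, 0, 0], [0, 0, 0], 1], [[0.6, 0, 0], [0, 0, 0], 1], [[0.35, 0, 0], [0, 0, 0], 1], [[0, 0, 0], [0, 0, 0], 1], [[0, 0, 0], [0, 0, 0], -1], [[0, 0, 0], [0, 0, 0], -1], [[0, 0, 0], [0, 0, 0], -1], [[0, 0, 0], [0, 0, 0], -1]]' --force 50

```text
t: 19.32
position: [0.5995, -0.0129, 0.105]
tool_rot: [0.707, -0.05, -0.704, -0.05]
force: [-0.3, 0.7, 6.3]
gripper_width: 0.726
```

Emit:
jog_arm --deltas '[[[-0.1, 0, 0], [0, 0, 0], -1], [[-0.2, 0, 0], [0, 0, 0], -1], [[0, 0, 0], [0, 0, 0], -1]]'

```text
t: 19.7
position: [0.5987, -0.0128, 0.1122]
tool_rot: [0.706, -0.05, -0.705, -0.05]
force: [1.0, -0.4, -1.4]
gripper_width: 0.726
```

```bash
python3 - <<'E'
from h import *
go(.3985,-.292,.17,-98)
p=grab("scene");save(p,"s3.png");cv2.imwrite("pics/s3c.png",cv2.resize(p["color"][150:290,200:370,::-1],None,fx=4,fy=4))
E
```

```text
t 19.7 pos [ 0.5987 -0.0128  0.1122] yaw -98.04 tilt -1.0 q6 93.6 F [ 1.  -0.4 -1.4] w 0.726
units xyz [-1.928 10.148  5.304] turn -0.0002
```

View pics/s3c.png

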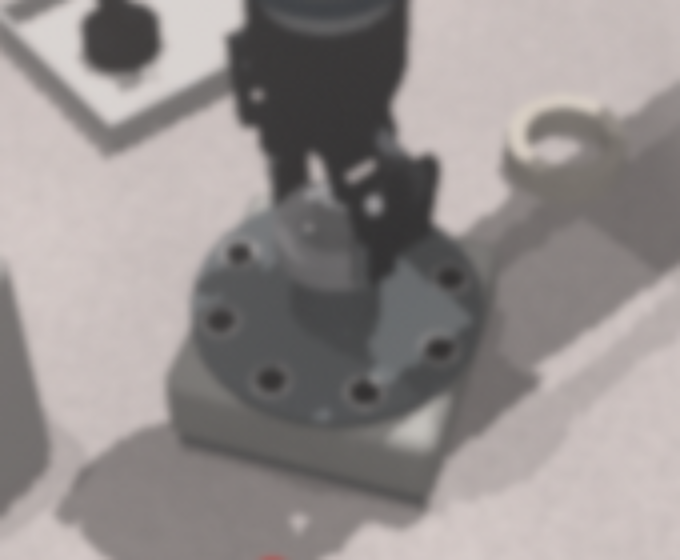

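The crop shows the spacer between the fingers at about (325,235) and the carousel still seated. I lift and carry it.

Emit:
jog_arm --deltas '[[[-0.5, 0, 0], [0, 0, 0], -1], [[-0.9, 0, 0], [0, 0, 0], -1], [[-0.7, 0, 0], [0, 0, 0], -1], [[-0.3, 0, 0], [0, 0, 0], -1], [[0, 0, 0], [0, 0, 0], -1], [[0, 0, 0], [0, 0, 0], -1]]'

```text
t: 20.5
position: [0.5981, -0.0127, 0.1826]
tool_rot: [-0.705, 0.05, 0.706, 0.05]
force: [-0.4, -0.1, -1.8]
gripper_width: 0.727
```

Emit:
jog_arm --deltas '[[[0, 0.6, 0.3], [0, 0, 0], -1], [[0, 0.9, 0.48], [0, 0, 0], -1], [[0, 0.92, 0.48], [0, 0, 0], -1], [[0, 0.92, 0.48], [0, 0, 0], -1], [[0, 0.92, 0.48], [0, 0, 0], -1], [[0, 0.92, 0.48], [0, 0, 0], -1], [[0, 0.92, 0.48], [0, 0, 0], -1], [[0, 0.92, 0.48], [0, 0, 0], -1], [[0, 0.92, 0.48], [0, 0, 0], -1], [[0, 0.92, 0.48], [0, 0, 0], -1], [[0, 0.8, 0.45], [0, 0, 0], -1], [[0, 0.45, 0.25], [0, 0, 0], -1]]'

```text
t: 22.0
position: [0.3964, -0.2918, 0.1833]
tool_rot: [-0.705, 0.05, 0.706, 0.05]
force: [0.3, 0.4, -0.6]
gripper_width: 0.722
```

```bash
python3 - <<'E'
from h import *
go(.3985,-.292,.006,-98)
w=cloud(grab("scene")).reshape(-1,3)
p=ctrl.observe()["position"]
q=w[(w[:,2]>.1)&(w[:,2]<.3)&(np.hypot(w[:,0]-p[0],w[:,1]-p[1])<.034)];print(np.sort(q[:,2])[:20:4],p)
q=w[(abs(w[:,2]-.104)<.006)&(np.hypot(w[:,0]-.598,w[:,1]+.012)<.04)];print(len(q),q.mean(0))
w=cloud(grab("top")).reshape(-1,3)
q=w[(abs(w[:,2]-.104)<.006)&(np.hypot(w[:,0]-.598,w[:,1]+.012)<.04)];print(len(q),cv2.minAreaRect((q[:,:2]*1000).astype(np.float32)),q.mean(0))
q=w[(abs(w[:,2]-.067)<.006)&(np.hypot(w[:,0]-.598,w[:,1]+.012)<.1)];print(len(q),cv2.minAreaRect((q[:,:2]*1000).astype(np.float32)),q.mean(0))
E
```

```text
t 22.0 pos [ 0.3964 -0.2918  0.1833] yaw -98.15 tilt -1.0 q6 57.8 F [ 0.3  0.4 -0.6] w 0.722
units xyz [ 5.91e+00 -3.00e-03 -7.70e-02] turn -0.0008
[0.18015585 0.18215471 0.18317482 0.18346529 0.1837829 ] [ 0.39588127 -0.2927733   0.18337051]
176 [ 0.60414762 -0.00644695  0.10313023]
127 ((597.8915405273438, -11.675498962402344), (46.17841339111328, 46.089874267578125), 25.812259674072266) [ 0.59670488 -0.01187106  0.10404918]
3482 ((598.3970336914062, -12.217636108398438), (158.3450927734375, 157.6412811279297), 25.514984130859375) [ 0.59724334 -0.01190632  0.06781093]
```

Emit:
jog_arm --deltas '[[[0.6, 0, -0.07], [0, 0, 0], -1], [[0.95, 0, 0], [0, 0, 0], -1], [[0.95, 0, 0], [0, 0, 0], -1], [[0.95, 0, 0], [0, 0, 0], -1], [[0.95, 0, 0], [0, 0, 0], -1], [[0.8, 0, 0], [0, 0, 0], -1], [[0.4, 0, 0], [0, 0, 0], -1], [[0, 0, 0], [0, 0, 0], -1], [[0, 0, 0], [0, 0, 0], -1]]'

```text
t: 23.22
position: [0.4008, -0.2913, 0.0169]
tool_rot: [0.706, -0.05, -0.705, -0.049]
force: [-0.5, -0.3, -0.9]
gripper_width: 0.727
```

Emit:
jog_arm --deltas '[[[0.08, 0, 0], [0, 0, 0], -1], [[0, 0, 0], [0, 0, 0], -1]]'

```text
t: 23.48
position: [0.4003, -0.2913, 0.0139]
tool_rot: [0.706, -0.05, -0.705, -0.049]
force: [-0.7, 0.2, -1.8]
gripper_width: 0.724
```

Emit:
jog_arm --deltas '[[[0.1, 0, 0], [0, 0, 0], -1], [[0, 0, 0], [0, 0, 0], -1]]'

```text
t: 23.72
position: [0.3999, -0.291, 0.0102]
tool_rot: [-0.705, 0.05, 0.705, 0.05]
force: [-0.3, 0.2, -1.5]
gripper_width: 0.723
```

Emit:
jog_arm --deltas '[[[0.06, 0, 0], [0, 0, 0], -1], [[0, 0, 0], [0, 0, 0], -1]]'

```text
t: 23.98
position: [0.4, -0.291, 0.0084]
tool_rot: [-0.705, 0.05, 0.705, 0.05]
force: [-0.5, 0.6, -2.3]
gripper_width: 0.724
```

Emit:
jog_arm --deltas '[[[0.04, 0, 0], [0, 0, 0], -1], [[0, 0, 0], [0, 0, 0], -1]]'

```text
t: 24.22
position: [0.4001, -0.291, 0.0074]
tool_rot: [-0.705, 0.05, 0.705, 0.05]
force: [-0.5, 0.3, -1.9]
gripper_width: 0.722
```

Emit:
jog_arm --deltas '[[[0.04, 0, 0], [0, 0, 0], -1], [[0, 0, 0], [0, 0, 0], -1]]'

```text
t: 24.48
position: [0.4001, -0.291, 0.0061]
tool_rot: [-0.705, 0.05, 0.705, 0.05]
force: [-0.7, 0.0, -1.8]
gripper_width: 0.723
```

Emit:
jog_arm --deltas '[[[0.04, 0, 0], [0, 0, 0], -1], [[0, 0, 0], [0, 0, 0], -1]]'

```text
t: 24.72
position: [0.4002, -0.2911, 0.0059]
tool_rot: [0.705, -0.05, -0.705, -0.05]
force: [-2.9, 2.7, 5.7]
gripper_width: 0.729
```

Emit:
jog_arm --deltas '[[[0.03, 0, 0], [0, 0, 0], -1], [[0, 0, 0], [0, 0, 0], -1]]'

```text
t: 24.98
position: [0.4002, -0.2911, 0.0059]
tool_rot: [0.705, -0.05, -0.705, -0.05]
force: [-4.9, 4.3, 10.4]
gripper_width: 0.724
```

Emit:
jog_arm --deltas '[[[-0.03, 0, 0], [0, 0, 0], -1], [[0, 0, 0], [0, 0, 0], 0.9], [[0, 0, 0], [0, 0, 0], 0.9], [[0, 0, 0], [0, 0, 0], 0.9], [[-0.5, 0, 0], [0, 0, 0], 0.9], [[-0.95, 0, 0], [0, 0, 0], 0.9], [[-0.95, 0, 0], [0, 0, 0], 1], [[-0.95, 0, 0], [0, 0, 0], 1], [[-0.95, 0, 0], [0, 0, 0], 1], [[-0.95, 0, 0], [0, 0, 0], 1], [[-0.9, 0, 0], [0, 0, 0], 1], [[0, 0, 0], [0, 0, 0], 1]]'

```text
t: 26.48
position: [0.401, -0.2918, 0.1933]
tool_rot: [0.707, -0.051, -0.704, -0.048]
force: [0.7, -0.6, -0.8]
gripper_width: 0.997
```

```bash
python3 - <<'E'
from h import *
go(.598,-.012,.185,-67)
p=grab("top");w=cloud(p).reshape(-1,3);save(p,"t4.png")
q=w[(abs(w[:,2]-.023)<.005)&(np.hypot(w[:,0]-.4,w[:,1]+.291)<.038)];print(len(q),q.mean(0),cv2.minAreaRect((q[:,:2]*1000).astype(np.float32)))
q=w[(w[:,2]>.045)&(w[:,2]<.07)&(np.hypot(w[:,0]-.4975,w[:,1]+.306)<.05)];print(q.mean(0),cv2.minAreaRect((q[:,:2]*1000).astype(np.float32)))
E
```

```text
t 26.48 pos [ 0.401  -0.2918  0.1933] yaw -98.04 tilt -1.0 q6 58.1 F [ 0.7 -0.6 -0.8] w 0.997
units xyz [  0.272 -10.155  -5.194] turn -0.1725
238 [ 0.40731721 -0.28410724  0.0226896 ] ((401.80780029296875, -288.5242919921875), (56.72292709350586, 62.47719192504883), 47.29663848876953)
[ 0.49804781 -0.30715916  0.05603201] ((498.6290283203125, -307.73577880859375), (70.63186645507812, 12.219564437866211), 71.04790496826172)
```

View pics/t4.png

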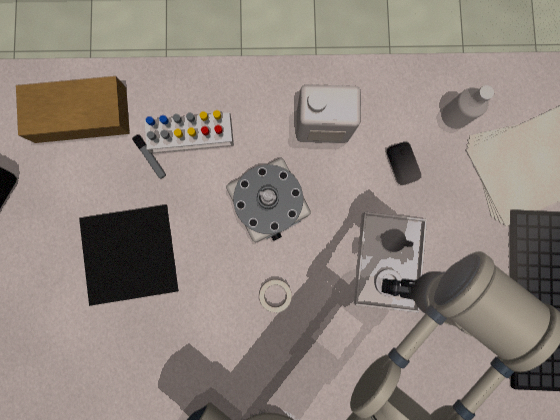

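The top view shows the cap standing at (395,240) and the spacer at (387,282) in the tray. The carousel at (267,198) and the bystanders have not moved. The carousel is next.

Emit:
jog_arm --deltas '[[[0, -0.6, -0.3], [0, 0, 0], 1], [[0, -0.92, -0.47], [0, 0, 0], 1], [[0, -0.92, -0.47], [0, 0, 0], 1], [[0, -0.92, -0.47], [0, 0, 0], 1], [[0, -0.92, -0.47], [0, 0, 0], 1], [[0, -0.92, -0.47], [0, 0, 0], 1], [[0, -0.92, -0.47], [0, 0, 0], 1], [[0, -0.92, -0.47], [0, 0, 0], 1], [[0, -0.92, -0.47], [0, 0, 0], 1], [[0, -0.92, -0.47], [0, 0, 0], 1], [[0, -0.85, -0.44], [0, 0, 0], 1], [[0, -0.4, -0.2], [0, 0, 0], 1]]'

```text
t: 28.02
position: [0.5962, -0.0107, 0.1878]
tool_rot: [-0.704, 0.049, 0.706, 0.049]
force: [-0.4, -0.4, 0.4]
gripper_width: 0.997
```

Emit:
jog_arm --deltas '[[[0, 0, 0], [-0.05, 0, 0], 1], [[0, 0, 0], [-0.05, 0, 0], 1], [[0, 0, 0], [-0.05, 0, 0], 1], [[0, 0, 0], [0, 0, 0], 1]]'

```text
t: 28.52
position: [0.5958, -0.0123, 0.1889]
tool_rot: [-0.697, -0.116, 0.698, -0.116]
force: [-0.8, 0.1, 0.6]
gripper_width: 1.0
```

```bash
python3 - <<'E'
from h import *
go(.598,-.012,.076)
p=grab("wrist");w=cloud(p).reshape(-1,3)
for a,r in((.104,.03),(.0675,.09)):
    q=w[(abs(w[:,2]-a)<.004)&(np.hypot(w[:,0]-.598,w[:,1]+.012)<r)];print(len(q),cv2.minAreaRect((q[:,:2]*1000).astype(np.float32)),q.mean(0))
E
```

```text
t 28.52 pos [ 0.5958 -0.0123  0.1889] yaw -71.15 tilt -1.0 q6 66.7 F [-0.8  0.1  0.6] w 1.0
units xyz [ 3.763  0.015 -0.077] turn None
1196 ((600.10009765625, -10.896310806274414), (43.115272521972656, 47.61764907836914), 29.100950241088867) [ 0.60445215 -0.00943471  0.10409318]
29428 ((597.9668579101562, -12.264213562011719), (159.17507934570312, 158.1199951171875), 13.898125648498535) [ 0.6048964  -0.00964999  0.06864861]
```

Emit:
jog_arm --deltas '[[[0.6, 0.02, -0.08], [0, 0, 0], 1], [[0.85, 0, 0], [0, 0, 0], 1], [[0.85, 0, 0], [0, 0, 0], 1], [[0.85, 0, 0], [0, 0, 0], 1], [[0.5, 0, 0], [0, 0, 0], 1], [[0.1, 0, 0], [0, 0, 0], 0.4], [[0, 0, 0], [0, 0, 0], -1], [[0, 0, 0], [0, 0, 0], -1], [[0, 0, 0], [0, 0, 0], -1], [[0, 0, 0], [0, 0, 0], -1]]' --force 90

```text
t: 29.82
position: [0.5995, -0.0117, 0.0786]
tool_rot: [0.698, 0.116, -0.697, 0.117]
force: [0.8, -0.9, 5.7]
gripper_width: 0.526
```

Emit:
jog_arm --deltas '[[[-0.15, 0, 0], [0, 0, 0], -1], [[-0.2, 0, 0], [0, 0, 0], -1], [[0, 0, 0], [0, 0, 0], -1], [[0, 0, 0], [0, 0, 0], -1]]'

```text
t: 30.32
position: [0.5984, -0.0116, 0.0871]
tool_rot: [-0.697, -0.117, 0.698, -0.116]
force: [1.2, -1.1, -3.7]
gripper_width: 0.525
```

Emit:
jog_arm --deltas '[[[-0.4, 0, 0], [0, 0, 0], -1], [[-0.8, 0, 0], [0, 0, 0], -1], [[-0.9, 0, 0], [0, 0, 0], -1], [[-0.9, 0, 0], [0, 0, 0], -1], [[-0.5, 0, 0], [0, 0, 0], -1], [[-0.2, 0, 0], [0, 0, 0], -1], [[0, 0, 0], [0, 0, 0], -1], [[0, 0, 0], [0, 0, 0], -1]]'

```text
t: 31.32
position: [0.5982, -0.0116, 0.1971]
tool_rot: [-0.697, -0.117, 0.698, -0.116]
force: [0.3, 0.5, -4.9]
gripper_width: 0.526
```

```bash
python3 - <<'E'
from h import *
go(.480,.3227,.2)
w=cloud(grab("scene")).reshape(-1,3)
q=w[(w[:,2]>.15)&(w[:,2]<.2)&(np.hypot(w[:,0]-.598,w[:,1]+.012)<.085)];print(len(q),np.percentile(q[:,2],[1,5,50,95]))
E
```

```text
t 31.32 pos [ 0.5982 -0.0116  0.1971] yaw -71.04 tilt -1.0 q6 66.7 F [ 0.3  0.5 -4.9] w 0.526
units xyz [ -0.087 -11.82    0.108] turn None
2943 [0.17947815 0.18280051 0.18529713 0.18936003]
```

Emit:
jog_arm --deltas '[[[0, -0.5, 0], [0, 0, 0], -1], [[0, -0.9, 0.01], [0, 0, 0], -1], [[0, -0.98, 0.01], [0, 0, 0], -1], [[0, -0.98, 0.01], [0, 0, 0], -1], [[0, -0.98, 0.01], [0, 0, 0], -1], [[0, -0.98, 0.01], [0, 0, 0], -1], [[0, -0.98, 0.01], [0, 0, 0], -1], [[0, -0.98, 0.01], [0, 0, 0], -1], [[0, -0.98, 0.01], [0, 0, 0], -1], [[0, -0.98, 0.01], [0, 0, 0], -1], [[0, -0.98, 0.01], [0, 0, 0], -1], [[0, -0.9, 0.01], [0, 0, 0], -1]]'

```text
t: 32.88
position: [0.4859, 0.3044, 0.1983]
tool_rot: [-0.697, -0.117, 0.698, -0.117]
force: [0.2, 0.4, -4.9]
gripper_width: 0.525
```

Emit:
jog_arm --deltas '[[[0, -0.5, 0], [0, 0, 0], -1], [[0, -0.18, 0], [0, 0, 0], -1], [[0, 0, 0], [0, 0, 0], -1], [[0, 0, 0], [0, 0, 0], -1]]'

```text
t: 33.38
position: [0.481, 0.3213, 0.1986]
tool_rot: [0.698, 0.116, -0.697, 0.116]
force: [-0.0, -0.7, -4.2]
gripper_width: 0.527
```

```bash
python3 - <<'E'
from h import *
go(.480,.3227,.025)
p=grab("scene");save(p,"s5.png");w=cloud(p).reshape(-1,3);c=ctrl.observe()["position"]
q=w[(w[:,2]>.17)&(w[:,2]<.19)&(np.hypot(w[:,0]-.48,w[:,1]-.3227)<.11)];print(len(q),np.percentile(q[:,2],[1,5,50,95]),cv2.minAreaRect((q[:,:2]*1000).astype(np.float32)))
A=np.c_[q[:,:2],np.ones(len(q))];print(np.linalg.lstsq(A,q[:,2],rcond=None)[0])
E
```

```text
t 33.38 pos [0.481  0.3213 0.1986] yaw -71.11 tilt -1.0 q6 101.5 F [-0.  -0.7 -4.2] w 0.527
units xyz [ 5.786 -0.057  0.015] turn None
4166 [0.18072294 0.18420382 0.18662278 0.1883852 ] ((483.5328674316406, 321.7690124511719), (151.17189025878906, 159.44476318359375), 34.11561965942383)
[-0.00752845 -0.00298516  0.19120938]
```

View pics/s5.png

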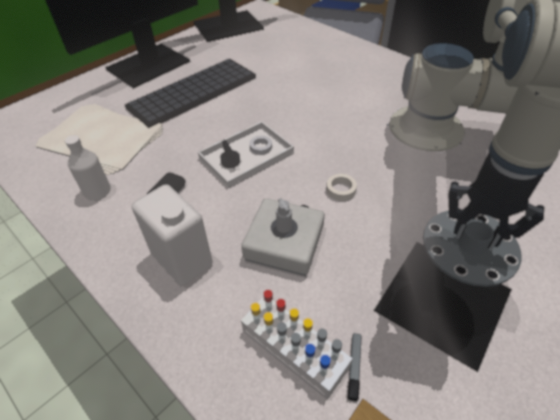

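The carousel hangs level at about (470,247) over the pad, with the cap and spacer in the tray at (230,155) and (260,145). I lower it.

Emit:
jog_arm --deltas '[[[0.6, -0.05, 0], [0, 0, 0], -1], [[0.95, 0, 0], [0, 0, 0], -1], [[0.95, 0, 0], [0, 0, 0], -1], [[0.95, 0, 0], [0, 0, 0], -1], [[0.95, 0, 0], [0, 0, 0], -1], [[0.7, 0, 0], [0, 0, 0], -1], [[0.4, 0, 0], [0, 0, 0], -1], [[0, 0, 0], [0, 0, 0], -1], [[0, 0, 0], [0, 0, 0], -1], [[0, 0, 0], [0, 0, 0], -1]]'

```text
t: 34.67
position: [0.4808, 0.3239, 0.035]
tool_rot: [0.698, 0.117, -0.697, 0.116]
force: [-0.2, -0.6, -4.9]
gripper_width: 0.529
```

Emit:
jog_arm --deltas '[[[0.1, 0, 0], [0, 0, 0], -1], [[0, 0, 0], [0, 0, 0], -1]]'

```text
t: 34.92
position: [0.48, 0.3234, 0.0304]
tool_rot: [-0.697, -0.116, 0.698, -0.116]
force: [1.0, 0.3, -3.6]
gripper_width: 0.526
```

Emit:
jog_arm --deltas '[[[0.1, 0, 0], [0, 0, 0], -1], [[0, 0, 0], [0, 0, 0], -1]]'

```text
t: 35.17
position: [0.4798, 0.3234, 0.0271]
tool_rot: [-0.697, -0.116, 0.698, -0.117]
force: [0.0, 0.5, -4.3]
gripper_width: 0.531
```

Emit:
jog_arm --deltas '[[[0.05, 0, 0], [0, 0, 0], -1], [[0, 0, 0], [0, 0, 0], -1]]'

```text
t: 35.42
position: [0.48, 0.3234, 0.0259]
tool_rot: [-0.697, -0.116, 0.698, -0.116]
force: [-0.4, -0.6, -5.4]
gripper_width: 0.525
```

Emit:
jog_arm --deltas '[[[0.04, 0, 0], [0, 0, 0], -1], [[0, 0, 0], [0, 0, 0], -1]]'

```text
t: 35.67
position: [0.48, 0.3235, 0.0248]
tool_rot: [-0.697, -0.116, 0.698, -0.116]
force: [-0.4, -0.4, -4.6]
gripper_width: 0.526
```

Emit:
jog_arm --deltas '[[[0.04, 0, 0], [0, 0, 0], -1], [[0, 0, 0], [0, 0, 0], -1]]'

```text
t: 35.92
position: [0.48, 0.3234, 0.0235]
tool_rot: [-0.697, -0.116, 0.698, -0.116]
force: [-0.1, 0.7, -4.2]
gripper_width: 0.528
```

Emit:
jog_arm --deltas '[[[0.04, 0, 0], [0, 0, 0], -1], [[0, 0, 0], [0, 0, 0], -1]]'

```text
t: 36.17
position: [0.4802, 0.3236, 0.0226]
tool_rot: [0.698, 0.116, -0.697, 0.116]
force: [-1.1, 0.9, -2.8]
gripper_width: 0.529
```

Emit:
jog_arm --deltas '[[[0.03, 0, 0], [0, 0, 0], -1], [[0, 0, 0], [0, 0, 0], -1]]'

```text
t: 36.42
position: [0.4802, 0.3235, 0.0225]
tool_rot: [0.698, 0.116, -0.697, 0.116]
force: [-2.9, -3.0, 3.1]
gripper_width: 0.532
```

Contact made. I release and raise.

Emit:
jog_arm --deltas '[[[0, 0, 0], [0, 0, 0], -1], [[0, 0, 0], [0, 0, 0], 1], [[0, 0, 0], [0, 0, 0], 1], [[0, 0, 0], [0, 0, 0], 1], [[0, 0, 0], [0, 0, 0], 1], [[-0.5, 0, 0], [0, 0, 0], 1], [[-0.95, 0, 0], [0, 0, 0], 1], [[-0.95, 0, 0], [0, 0, 0], 1], [[-0.95, 0, 0], [0, 0, 0], 1], [[-0.95, 0, 0], [0, 0, 0], 1], [[-0.95, 0, 0], [0, 0, 0], 1], [[0, 0, 0], [0, 0, 0], 1]]'

```text
t: 37.92
position: [0.4813, 0.3242, 0.1835]
tool_rot: [0.7, 0.117, -0.695, 0.116]
force: [0.8, 0.0, -0.2]
gripper_width: 0.998
```

```bash
python3 - <<'E'
from h import *
go(.48,.3227,.2)
for n in("scene","top"):
    p=grab(n);save(p,n+"9.png");w=cloud(p).reshape(-1,3)
    q=w[(abs(w[:,2]-.012)<.004)&(np.hypot(w[:,0]-.48,w[:,1]-.3227)<.1)];print(n,len(q),q.mean(0),cv2.minAreaRect((q[:,:2]*1000).astype(np.float32)))
    q=w[(abs(w[:,2]-.023)<.005)&(np.hypot(w[:,0]-.4,w[:,1]+.291)<.04)];print(len(q),q.mean(0),cv2.minAreaRect((q[:,:2]*1000).astype(np.float32)))
    q=w[(w[:,2]>.045)&(w[:,2]<.07)&(np.hypot(w[:,0]-.4975,w[:,1]+.306)<.05)];print(q.mean(0),q[:,2].max(),cv2.minAreaRect((q[:,:2]*1000).astype(np.float32)))
E
```

```text
t 37.92 pos [0.4813 0.3242 0.1835] yaw -71.05 tilt -1.0 q6 101.7 F [ 0.8  0.  -0.2] w 0.998
units xyz [-0.551  0.032  0.054] turn None
scene 3729 [0.48524339 0.32454256 0.01094208] ((479.51373291015625, 321.11334228515625), (158.4901580810547, 158.26678466796875), 40.391544342041016)
186 [ 0.40036942 -0.29077685  0.02130142] ((399.2955322265625, -291.8399658203125), (63.779537200927734, 62.06070327758789), 66.12544250488281)
[ 0.50108923 -0.30475932  0.05388533] 0.0590637147361176 ((499.378173828125, -308.1167297363281), (72.84503173828125, 11.921916007995605), 71.13362884521484)
top 2612 [0.47512937 0.31237992 0.01185951] ((481.63421630859375, 318.270263671875), (184.93206787109375, 167.5265350341797), 26.442947387695312)
356 [ 0.39951057 -0.29046213  0.0226922 ] ((399.5324401855469, -291.3301086425781), (63.73176574707031, 60.40966033935547), 88.18445587158203)
[ 0.49829502 -0.30655434  0.05585078] 0.061508467020649604 ((498.35888671875, -307.865234375), (71.57439422607422, 11.999406814575195), 71.25788116455078)
```

View pics/scene9.png

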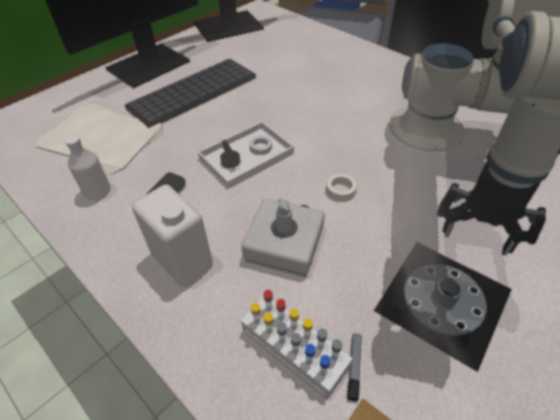

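All three pieces are in place: the carousel at (446,298) is centred on the pad, and the cap (230,155) and spacer (260,145) are in the tray. The arm is clear, so I hand the job in.

```bash
python3 -c "
from plant import close_job
print(close_job())"
```

```text
the job is handed in; nothing more can be done
None
```

The mixer is stripped, and the job was handed in at about 38 s of the 70 s allowed. No verdict was reported.

- **Cap:** I turned it counter-clockwise in steps of about 6° under a light upward pull, 15 N at most. It came free at about 48° (0.84 rad). I lowered it into the tray until it touched, then released it. In the last pictures it stands upright, with its wing top at about 56 mm (57 mm expected).
- **Spacer:** It was lifted off and lowered into the tray the same way. It lies flat at about (0.400, -0.291), with its top at about 22 mm (23 mm expected).
- **Carousel:** It was lifted off level and lowered onto the pad until it touched, then released. It lies flat with its centre within about 2 mm of the pad's centre, and its disc top is at 11–12 mm (12 mm expected).
- **Bystanders and arm:** The bystanders look unmoved in the pictures; I did not measure them again at the end. The gripper was open and raised clear, with a wrist force near zero.

One check disagreed: the last top-camera fit of the carousel came out larger than the disc, 185 x 168 mm. I take this to be pad points mixed in and the arm in view. The scene-camera fit gave 158 x 158 mm, which matches the disc, and I relied on that one.

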